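# Roll a specimen cylinder up to the camera stop and press the shutter

## Task

With your fingertips, gently push the tan cylinder with red end caps up the ramp of the white camera stand until it drops into the dark seat against the stop, staying behind it all the way so that it neither runs ahead nor rolls back down. Only then press the red button on top of the camera fully down and let it come up again. Do not lift the cylinder or ram it against the stop, and leave everything else on the table where it is.

Things in the scene. Friction and masses are not known exactly. Their poses are not given: they have to be found in the camera images.
- stand: white and grey camera stand fixed to the table, x -145 to 203, y +-62 mm. Origin at table height under the ramp; x points uphill, y across, z up. Flat foot: surface z 20 mm, x -145 to -45, end lip (x -142) to z 25. Then an 8 degree ramp up to the crest. Low side rails (inner faces y +-54 mm, 10 mm above foot and ramp, 14 mm above the seat) guide the cylinder's ends
- crest (a point): middle of the ramp's upper edge: stand frame x 75, z 37 mm. Beyond it the dark seat is 3 mm deep (floor z 34) and ends at the upright stop face at x 112.5, which rises to z 78. Behind the stop is the grey camera, x 120 to 203, y +-50, top at z 78 mm
- roller: the tan specimen cylinder with dark spots and red end caps, 50 mm diameter, 100 mm long, 0.18 to 0.35 kg, lying across the foot of the stand and free to roll. Origin at its centre; its y axis is the cylinder's axis (x and z turn as it rolls)
- seat (a point): where the cylinder's centre is when it lies in the seat against the stop (stand frame x 87, y 0, z 59 mm). Past the crest it drops into the seat by itself and stays there
- shutter (a joint): travel of the red shutter button in m: 0 up, 0.006 fully down, springs back; fully down takes 5 N
- shutter_top (a point): centre of the top face of the red button, 28 mm across, on top of the camera (stand frame x 160, y 0 mm); pressed straight down
- jar: clear specimen jar with a red lid, 56 mm across, 85 mm tall, standing; origin under its centre. Leave alone
- spare: other specimen cylinder, tan with BLUE end caps, 44 mm across, 90 mm tall, standing upright beside the stand; origin under its centre. Leave alone
- dish: shallow clear dish, 80 mm across, 16 mm tall; origin under its centre. Leave alone
- phone: black phone lying flat, 75 x 155 x 12 mm; origin under its centre. Leave alone
- lens: black hand magnifier lying flat, 72 mm ring, 12 mm thick; origin under the ring's centre. Leave alone
There are look-alikes about, which are no part of the job. Leave any green or purple look-alike of the roller alone.

How it is judged:
By the outcome, as a careful person would: the job done as asked, in the order asked, and still so for the second after the job is handed in, with the robot touching nothing.
It also fails if it takes over 48 s, if anything falls off the work surface, if the arm or the gripper's body presses on something with over 40 N, if the wrist force passes 120 N, or if a joint passes its speed limit or range.

## Robot

A 6-joint arm with a two-finger parallel gripper is mounted at the origin on the work surface. World frame = base frame: x ahead of the robot, y to its left, z up, the work surface at z = 0. Lengths are in mm, angles in rad, forces in N, time in s.
With the tool pointing down it reaches from about 400 to 925 mm from the base axis. Payload 12.5 kg.
Tool frame: the origin (TCP) lies at the centre of the arm's flange, where the gripper is bolted on; the fingertips stand 190 mm ahead of it and the grasp point (between the pads) lies 171 mm ahead of it; z points along the fingers, y is the line along which they close (so a half turn about z gives the same grasp; the last joint's range is limited). The gripper opens to 95 mm and grips with 3 to 60 N. Pads are 20 mm wide; open, the fingers measure 119 mm over their backs; the gripper's body (75 mm by 180 mm) begins 59 mm behind the grasp point.
Start: joints at [-1.412, 0.491, 1.559, -0, 1.092, -0.106], TCP at [163.592, -603.21, 404.761] pointing down, gripper open.
Joint ranges: [-3.1, 3.1], [-0.84, 2.19], [0.05, 2.79], [-1.13, 4.28], [0.06, 2.93], [-2.69, 2.69]. Speed limits (rad/s): [2.22, 2.22, 2.79, 3.14, 3.14, 3.14].

## Interface

Orientations are given as [roll, pitch, yaw] about the fixed x, y, z axes, in that order (R = Rz(yaw) Ry(pitch) Rx(roll)).
In Python, from cell import env, read_camera, search_frame, cut_out gives the robot as it stands. The module is installed in compiled form; this text tells all that it offers.
- The arm moves only by the tool move_arm, never from a script. Its argument "commands" is a list of rows, each a list of 3 entries, a list of its own where there are three numbers: the shift along the world's x, y, z normalised to -1 to 1, where 1 is 0.03 m, then the turn about the world's z normalised to -1 to 1, where 1 is 0.08 rad, then the opening, from -1 (shut) to 1 (fully open), so that 0 is half open. A call has 1 to 20 rows; each row shifts and turns the commanded pose from where the row before left it; what a row does not reach is not made up. A row lasts 1/12 s, in which the tool goes at most 41.7 mm and 7.16 degrees, less where a joint would pass 70% of its speed; a pose out of reach is approached as far as the arm can. A call with a number of a shift or a turn outside -1 to 1 is refused whole. A call with a gripper value outside its range is refused whole. The fingers move at their own pace and stop on an object; the grip force is fixed at half the most. Time passes only in rows, so rows that do not move let the fingers close. It gives the time, the measured TCP pose, the force, the opening and the grip force at its end, in the units of the state.
- env.state(): the state, without advancing time (a new reading comes with each control period).
- read_camera(name): name is "scene" or "top" or "wrist"; returns a dict with "image" (400x640x3 uint8, red, green, blue), "fx", "fy", "cx", "cy" (pixels), "D" ([k1, k2, p1, p2, k3] as OpenCV has them; the pictures are not rectified), "rvec" (rotation vector, rad) and "tvec" (3), from world to camera coordinates, as OpenCV has them. Camera axes: x right, y down, z forward; pixel columns grow to the right and rows downward; lengths in mm; the calibration is good to about 2 mm. A picture is of the moment at which its call begins. There is no depth.
- env.job_done(): hands the job in; it is judged then, once.
Trained networks look in a picture, given as the dict that the camera call returned (one of the last four; its "shot" number tells which), for a name from the list of things; names that differ only in an ending like _2 or _b are one class to them, and where a whole thing is asked for, a point or a joint stands for the part that bears it (a point fixed in the world has none). Each returns a list of dicts, best first, with "confidence" (0 to 1); they miss things now and then, are a little off and sometimes report something else, mostly with a low value. They report only what shows in the picture. A call takes as long as a camera call. They do not tell look-alikes from the thing itself.
- search_frame(thing, picture): "at" ([column, row] in pixels, amid what is visible of it).
- cut_out(thing, picture): "region" (400x640 bool, what is visible of it) and "at" ([column, row] in pixels, amid what is visible of it).
The state is a dict: "t": time; "joints": joint angles; "qvel": joint speeds; "tau": joint torques, N m; "eef_pos": TCP position; "tcp_rot": TCP orientation; "ft_force": force on the tool from outside, world axes, zero at the start; "moment": the same for the moment, N m; "opening": opening from 0.0 (shut) to 1.0 (fully open); "grip_force": force on a finger pad.
Only numpy, scipy, OpenCV 4.12 (cv2) and the standard library are available. Lean on these libraries where they do the work, as an engineer would, in place of code of your own. Each camera call takes 0.05 s, during which the arm holds its last target. There are 200 camera calls.

## Working session

There is one attempt and no reset: what is moved stays moved. The work goes in short steps, Python scripts to look and compute and a tool call to move; the robot and the scene stay as the last step left them, time stands still between calls to the robot, and variables do not carry over. Pictures are saved under pics/ and viewed, at most 10 in all, crops included, and the job is handed in when it is done.

Besides the shell and the picture viewer there is one more tool, called after ">>>" by a JSON object that holds its "op" and its "data", one argument or row to a line. move_arm: Moves the arm, as the interface text tells. Its arguments: {"type":"object","properties":{"commands":{"type":"array","items":{"type":"array"}}},"required":["commands"]}

```bash
mkdir -p pics; python3 - <<'E'
from cell import env, read_camera, search_frame, cut_out
import cv2,numpy as np
ims=[]
for n in ["scene","top"]:
    p=read_camera(n); ims.append(p["image"])
    for th in ["stand","roller","shutter_top","spare"]:
        print(n,th,[(np.round(d["at"]),round(d["confidence"],2)) for d in search_frame(th,p)][:4])
    np.savez(f"{n}.npz",**{k:v for k,v in p.items()})
    cv2.imwrite(f"pics/{n}.png",p["image"][:,:,::-1])
print(env.state())
E
```

```text
scene stand [(array([298., 224.]), 0.57)]
scene roller [(array([246., 173.]), 0.81), (array([294., 180.]), 0.67), (array([267., 200.]), 0.62)]
scene shutter_top [(array([314., 223.]), 0.57)]
scene spare [(array([320., 208.]), 0.65)]
top stand [(array([336., 189.]), 0.78)]
top roller [(array([370., 208.]), 0.73), (array([351., 258.]), 0.69), (array([404., 257.]), 0.68)]
top shutter_top []
top spare [(array([390., 170.]), 0.47)]
{'t': 0.5, 'joints': array([-1.41159718e+00,  4.90928025e-01,  1.55893745e+00, -1.63775722e-06,
        1.09170187e+00, -1.05603773e-01]), 'qvel': array([ 8.69075805e-04, -1.33996291e-03,  7.49648005e-04,  4.06354647e-04,
        3.56139163e-04,  4.17911096e-06]), 'tau': array([ 7.82847219e-04, -6.12047625e+01, -2.58282280e+01,  6.93291659e-02,
        4.48131573e-02, -2.59279557e-05]), 'eef_pos': array([ 163.59300269, -603.20382922,  404.73060909]), 'tcp_rot': array([3.14156764e+00, 4.11318678e-06, 2.64803677e-01]), 'ft_force': array([-0.58233022,  0.7720947 ,  0.51237406]), 'moment': array([ 0.01524984,  0.01843037, -0.01203474]), 'grip_force': 0.0, 'opening': 1.0010913376352804}
```

View pics/scene.png

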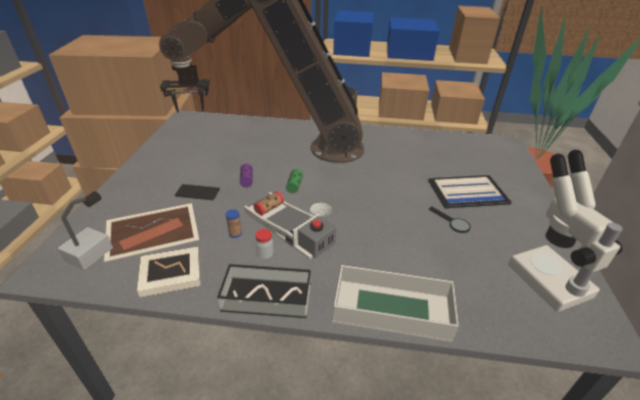

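View pics/top.png

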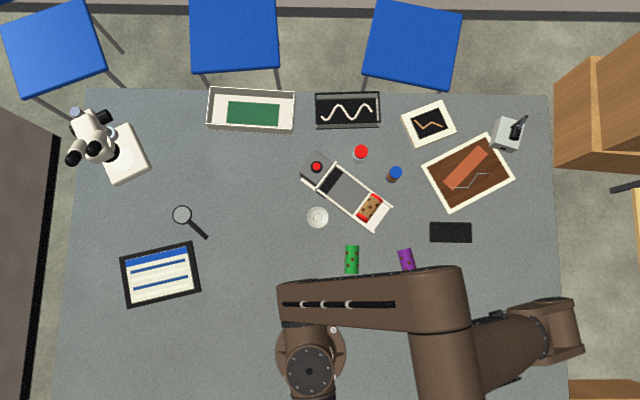

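The three roller candidates in the top view are (370,208) tan with red caps on the stand foot, (351,258) green, and (404,257) purple. The tan one fits the description. Next I'll confirm it in an enlarged crop.

```bash
python3 - <<'E'
import cv2
a=cv2.imread("pics/top.png")[140:240,290:410]; 
cv2.imwrite("pics/c1.png",cv2.resize(a,None,fx=6,fy=6,interpolation=cv2.INTER_CUBIC)[:600])
b=cv2.imread("pics/scene.png")[180:260,235:345]; 
cv2.imwrite("pics/c2.png",cv2.resize(b,None,fx=7,fy=7,interpolation=cv2.INTER_CUBIC))
E
```

```text
(no output)
```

View pics/c1.png

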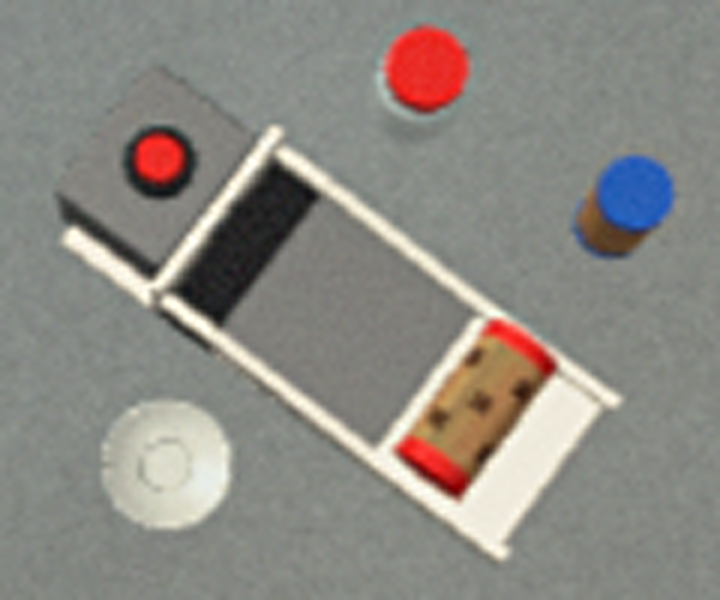

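View pics/c2.png

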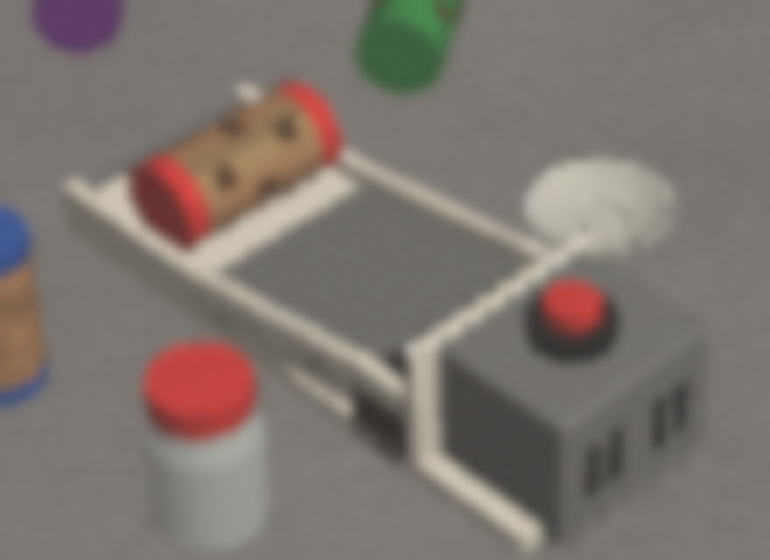

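The crop confirms it. The tan cylinder with red caps sits on the stand foot around top (369,208), with the ramp running up-left to the camera and red button at (316,166). Next I'll fit the stand pose.

```bash
cat > h.py <<'E'
import numpy as np,cv2
from scipy.optimize import least_squares
def load(n): return dict(np.load(n+".npz"))
def proj(p,X):
    K=np.array([[p["fx"],0,p["cx"]],[0,p["fy"],p["cy"]],[0,0,1.]])
    return cv2.projectPoints(np.float64(X).reshape(-1,1,3),p["rvec"],p["tvec"],K,p["D"])[0][:,0]
def unproj(p,uv,z):
    K=np.array([[p["fx"],0,p["cx"]],[0,p["fy"],p["cy"]],[0,0,1.]])
    n=cv2.undistortPoints(np.float64(uv).reshape(-1,1,2),K,p["D"])[:,0]
    R=cv2.Rodrigues(p["rvec"])[0]; C=-R.T@np.ravel(p["tvec"])
    d=np.c_[n,np.ones(len(n))]@R
    return C+d*((z-C[2])/d[:,2])[:,None]
def w(q,S):
    c,s=np.cos(q[2]),np.sin(q[2]); S=np.atleast_2d(S)
    return np.c_[q[0]+c*S[:,0]-s*S[:,1],q[1]+s*S[:,0]+c*S[:,1],S[:,2]]
E
python3 - <<'E'
from h import *
from cell import env
T,S=load("top"),load("scene")
ts=np.array([[-145,58,30],[-145,-58,30],[75,-54,37],[75,54,37],[203,-50,78],[203,50,78],[160,0,88]])
tu=np.array([[505,553],[615,402],[318,197],[222,322],[158,65],[60,195],[159,158]])/6+[290,140]
ss=np.array([[203,-50,78],[203,50,78],[160,0,88]]); su=np.array([[563,430],[705,335],[574,300]])/7+[235,180]
m=unproj(T,tu,30); x=m[6]-(m[0]+m[1])/2
f=lambda q:np.r_[(proj(T,w(q,ts))-tu).ravel(),(proj(S,w(q,ss))-su).ravel()]
r=least_squares(f,[*((m[0]+m[1])/2+x*.47)[:2],np.arctan2(x[1],x[0])],loss='soft_l1')
q=r.x; print(q,np.degrees(q[2])); print(f(q).reshape(-1,2).round(1))
np.save("q.npy",q)
c=unproj(T,np.array([[476,408]])/6+[290,140],47)[0]
print("roller",c, w([0,0,-q[2]],[[c[0]-q[0],c[1]-q[1],c[2]]]))
for n,s in dict(seat=[87,0,59],btn=[160,0,88],back=[-110,0,0]).items(): print(n,w(q,s))
jar=unproj(T,np.array([[427,68]])/6+[290,140],85)[0];sp=unproj(T,np.array([[634,192]])/6+[290,140],90)[0];di=unproj(T,np.array([[165,465]])/6+[290,140],10)[0]
for n,v in dict(jar=jar,spare=sp,dish=di).items(): print(n,v.round(),w([0,0,-q[2]],[[v[0]-q[0],v[1]-q[1],0]]).round())
E
```

```text
[ 553.41708052 -138.60315337    0.94918379] 54.38422501742885
[[ 0.2  0.2]
 [ 0.3 -0.1]
 [ 0.5 -0.6]
 [-0.9  1.8]
 [-1.4 -0.9]
 [-1.8 -0.9]
 [-0.3  0.7]
 [-0.9 -0.6]
 [-0.  -2.3]
 [-1.4  1.5]]
roller [ 508.10826511 -202.65864104   47.        ] [[-78.45874178  -0.46914014  47.        ]]
seat [[604.08125346 -67.87733362  59.        ]]
btn [[646.59257098  -8.53268025  88.        ]]
back [[ 489.35893083 -228.02660364    0.        ]]
jar [ 708. -169.   85.] [[  65. -143.    0.]]
spare [ 633. -291.   90.] [[ -78. -153.    0.]]
dish [475. -16.  10.] [[ 54. 135.   0.]]
```

>>> {"op": "move_arm", "data": {
  "commands": [
    [[0.525,0.6,0],0.43,0],
    [[0.525,0.6,0],0.43,0],
    [[0.525,0.6,0],0.43,0],
    [[0.525,0.6,0],0.43,0],
    [[0.525,0.6,0],0.43,0],
    [[0.525,0.6,0],0.43,0],
    [[0.525,0.6,0],0.43,0],
    [[0.525,0.6,0],0.43,0],
    [[0.525,0.6,0],0.43,0],
    [[0.525,0.6,0],0.43,0],
    [[0.525,0.6,0],0.43,0],
    [[0.525,0.6,0],0.43,0],
    [[0.525,0.6,0],0.43,0],
    [[0.525,0.6,0],0.43,0],
    [[0.525,0.6,0],0.43,0],
    [[0.525,0.6,0],0.43,0],
    [[0.525,0.6,0],0.43,0],
    [[0.525,0.6,0],0.43,0],
    [[0.525,0.6,0],0.43,0],
    [[0.525,0.6,0],0.43,0]
  ]
}}

```text
t: 2.17
eef_pos: [479.2, -242.2, 404.9]
tcp_rot: [3.141, 0.0, 0.954]
ft_force: [-0.0, -1.2, 0.2]
opening: 0.502
grip_force: 0.0
```

>>> {"op": "move_arm", "data": {
  "commands": [
    [[0,0,-0.4],0,0],
    [[0,0,-0.5],0,0],
    [[0,0,-0.5],0,0],
    [[0,0,-0.5],0,0],
    [[0,0,-0.5],0,0],
    [[0,0,-0.5],0,0],
    [[0,0,-0.4],0,0],
    [[0,0,0],0,0],
    [[0,0,0],0,0],
    [[0,0,0],0,0]
  ]
}}

```text
t: 3.0
eef_pos: [478.8, -243.3, 306.5]
tcp_rot: [3.141, -0.0, 0.953]
ft_force: [0.4, -0.1, 0.6]
opening: 0.5
grip_force: 0.0
```

```bash
cat > look.py <<'E'
import sys; from h import *
from cell import env,read_camera,search_frame
q=np.load("q.npy"); s=env.state(); e=s["eef_pos"]
l=w([0,0,-q[2]],[[e[0]-q[0],e[1]-q[1],e[2]-190]])[0]
print("t",round(s["t"],2),"tcp",e.round(1),"yaw",s["tcp_rot"].round(3),"tip in stand",l.round(1),"f",s["ft_force"].round(1),s["opening"])
if len(sys.argv)>1:
    n,out=sys.argv[1:3]; p=read_camera(n); np.savez(n+"2.npz",**p)
    x0,y0,x1,y1,k=map(int,sys.argv[3:8])
    cv2.imwrite("pics/"+out,cv2.resize(p["image"][y0:y1,x0:x1,::-1],None,fx=k,fy=k,interpolation=cv2.INTER_CUBIC))
E
python3 look.py wrist w1.png 0 0 640 400 1
```

```text
t 3.0 tcp [ 478.8 -243.3  306.5] yaw [ 3.141 -0.     0.953] tip in stand [-128.6   -0.3  116.5] f [ 0.4 -0.1  0.6] 0.49977670020039644
```

View pics/w1.png

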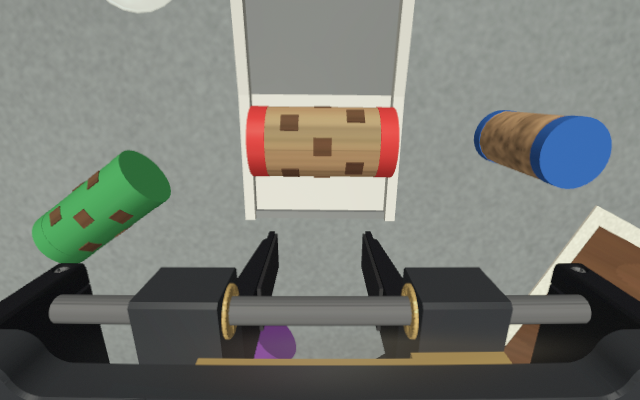

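The wrist view shows the roller at (322,142), square to and centred between the rails. The rail ends are at (250,218) and (391,218), and the fingers straddle the middle. I'll refine the pose from this.

```bash
python3 - <<'E'
from h import *
q=np.load("q.npy");W=load("wrist2")
loc=lambda v:w([0,0,-q[2]],[[v[0]-q[0],v[1]-q[1],v[2]]])[0].round(1)
for u,z in [([250,219],30),([391,219],30),([322.5,142],50),([322.5,177],45),([322.5,107],45),([247,142],45),([398,142],45),([243,50],32),([404,50],32),([322,95],20)]: print(u,loc(unproj(W,[u],z)[0]))
E
```

```text
[250, 219] [-143.1   57.4   30. ]
[391, 219] [-142.9  -60.4   30. ]
[322.5, 142] [-76.5  -2.7  50. ]
[322.5, 177] [-103.4   -2.9   45. ]
[322.5, 107] [-52.3  -2.6  45. ]
[247, 142] [-77.2  52.6  45. ]
[398, 142] [-77.  -58.1  45. ]
[243, 50] [-13.1  54.4  32. ]
[404, 50] [-12.8 -61.   32. ]
[322, 95] [-44.   -2.4  20. ]
```

>>> {"op": "move_arm", "data": {
  "commands": [
    [[0,0,-0.4],0,0],
    [[0,0,-0.4],0,0],
    [[0,0,-0.4],0,0],
    [[0,0,-0.4],0,0],
    [[0,0,-0.4],0,0],
    [[0,0,-0.4],0,0],
    [[0,0,-0.4],0,0],
    [[0,0,0],0,0],
    [[0.06,0.08,0],-0.07,0],
    [[0.06,0.08,0],-0.07,0],
    [[0.06,0.08,0],0,0],
    [[0,0,0],0,0]
  ]
}}

```text
t: 4.05
eef_pos: [484.5, -235.6, 222.6]
tcp_rot: [3.14, -0.0, 0.942]
ft_force: [-0.5, -0.3, -0.0]
opening: 0.499
grip_force: 0.0
```

>>> {"op": "move_arm", "data": {
  "commands": [
    [[0.02,0.027,0],0,0],
    [[0.02,0.027,0],0,0],
    [[0.02,0.027,0],0,0],
    [[0.02,0.027,0],0,0],
    [[0.02,0.027,0],0,0],
    [[0.02,0.027,0],0,0],
    [[0.02,0.027,0],0,0],
    [[0.02,0.027,0],0,0],
    [[0.02,0.027,0],0,0],
    [[0.02,0.027,0],0,0],
    [[0.02,0.027,0],0,0],
    [[0.02,0.027,0],0,0]
  ]
}}

```text
t: 5.05
eef_pos: [491.2, -226.2, 221.8]
tcp_rot: [3.142, 0.0, 0.942]
ft_force: [-0.2, -0.5, -0.0]
opening: 0.497
grip_force: 0.1
```

```bash
python3 look.py wrist w2.png 0 0 640 400 1
```

```text
t 5.05 tcp [ 491.2 -226.2  221.8] yaw [3.142 0.    0.942] tip in stand [-107.4   -0.5   31.8] f [-0.2 -0.5 -0. ] 0.49709843623989414
```

View pics/w2.png

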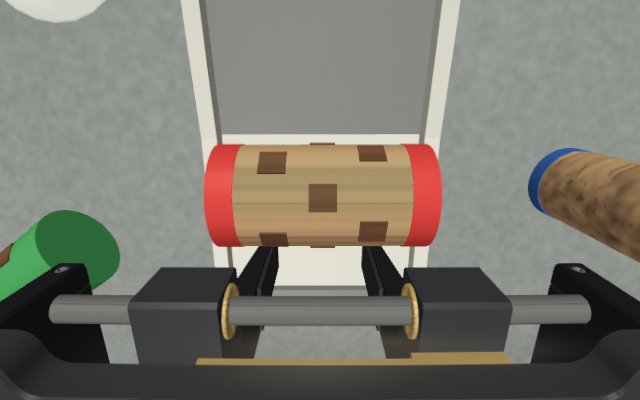

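>>> {"op": "move_arm", "data": {
  "commands": [
    [[0.02,0.027,0],0,0],
    [[0.02,0.027,0],0,0],
    [[0.02,0.027,0],0,0],
    [[0.02,0.027,0],0,0],
    [[0.02,0.027,0],0,0],
    [[0.02,0.027,0],0,0],
    [[0.02,0.027,0],0,0],
    [[0.02,0.027,0],0,0],
    [[0.02,0.027,0],0,0],
    [[0.02,0.027,0],0,0],
    [[0.02,0.027,0],0,0],
    [[0.02,0.027,0],0,0]
  ]
}}

```text
t: 6.1
eef_pos: [498.5, -216.5, 221.8]
tcp_rot: [3.141, 0.0, 0.942]
ft_force: [0.2, -0.5, -0.0]
opening: 0.499
grip_force: 0.1
```

```bash
cat >> look.py <<'E'
if len(sys.argv)>1:
    # tan/red blob column strip: rear/front rows of the roller
    hsv=cv2.cvtColor(p["image"],cv2.COLOR_RGB2HSV); u=float(sys.argv[8]) if len(sys.argv)>8 else 300
    c=hsv[:,int(u)-8:int(u)+8,1].mean(1); rows=np.where(c[:255]>70)[0]
    a,b=rows.min(),rows.max(); print("rows",a,b)
    for r,z in ((a,l[2]+15),(b,l[2]+15)):
        v=unproj(p,[[u,r]],z)[0]; print(w([0,0,-q[2]],[[v[0]-q[0],v[1]-q[1],v[2]]])[0].round(1))
E
python3 look.py wrist w3.png 0 0 640 400 1
```

```text
t 6.1 tcp [ 498.5 -216.5  221.8] yaw [3.141 0.    0.942] tip in stand [-95.3  -0.7  31.8] f [ 0.2 -0.5 -0. ] 0.49949799325023425
rows 144 245
[-33.4   7.7  46.8]
[-85.5   9.1  46.8]
```

>>> {"op": "move_arm", "data": {
  "commands": [
    [[0.03,0.04,0],0,0],
    [[0.03,0.04,0],0,0],
    [[0.03,0.04,0],0,0],
    [[0.04,0.054,0],0,0],
    [[0.04,0.054,0],0,0],
    [[0.04,0.054,0],0,0],
    [[0.04,0.054,0],0,0],
    [[0.04,0.054,0.01],0,0],
    [[0.04,0.054,0.01],0,0],
    [[0.04,0.054,0.01],0,0],
    [[0.04,0.054,0.01],0,0],
    [[0.04,0.054,0.01],0,0],
    [[0.04,0.054,0.01],0,0],
    [[0.04,0.054,0.01],0,0],
    [[0.04,0.054,0.01],0,0],
    [[0.04,0.054,0.01],0,0],
    [[0.04,0.054,0.01],0,0],
    [[0.04,0.054,0.01],0,0],
    [[0.04,0.054,0.01],0,0],
    [[0.04,0.054,0.01],0,0]
  ]
}}

```text
t: 7.82
eef_pos: [521.6, -185.3, 225.7]
tcp_rot: [3.142, 0.0, 0.942]
ft_force: [-0.7, -1.4, 2.1]
opening: 0.499
grip_force: 1.3
```

```bash
python3 look.py wrist w4.png 0 0 640 400 1
```

```text
t 7.82 tcp [ 521.6 -185.3  225.7] yaw [3.142 0.    0.942] tip in stand [-56.5  -1.3  35.7] f [-0.7 -1.4  2.1] 0.49870449795387545
rows 144 245
[ 5.5  7.1 50.7]
[-46.7   8.5  50.7]
```

>>> {"op": "move_arm", "data": {
  "commands": [
    [[0.04,0.054,0.01],0,0],
    [[0.04,0.054,0.01],0,0],
    [[0.04,0.054,0.01],0,0],
    [[0.04,0.054,0.01],0,0],
    [[0.04,0.054,0.01],0,0],
    [[0.04,0.054,0.01],0,0],
    [[0.04,0.054,0.01],0,0],
    [[0.04,0.054,0.01],0,0],
    [[0.04,0.054,0.01],0,0],
    [[0.04,0.054,0.01],0,0],
    [[0.04,0.054,0.01],0,0],
    [[0.04,0.054,0.01],0,0],
    [[0.04,0.054,0.01],0,0],
    [[0.04,0.054,0.01],0,0],
    [[0.04,0.054,0.01],0,0],
    [[0.04,0.054,0.01],0,0],
    [[0.04,0.054,0.01],0,0],
    [[0.04,0.054,0.01],0,0],
    [[0.04,0.054,0.01],0,0],
    [[0.04,0.054,0.01],0,0]
  ]
}}

```text
t: 9.53
eef_pos: [545.6, -152.9, 231.7]
tcp_rot: [3.142, 0.0, 0.942]
ft_force: [-1.6, -2.2, 1.5]
opening: 0.501
grip_force: 1.3
```

>>> {"op": "move_arm", "data": {
  "commands": [
    [[0.04,0.054,0.01],0,0],
    [[0.04,0.054,0.01],0,0],
    [[0.04,0.054,0.01],0,0],
    [[0.04,0.054,0.01],0,0],
    [[0.04,0.054,0.01],0,0],
    [[0.04,0.054,0.01],0,0],
    [[0.04,0.054,0.01],0,0],
    [[0.04,0.054,0.01],0,0],
    [[0.04,0.054,0.01],0,0],
    [[0.04,0.054,0.01],0,0],
    [[0.04,0.054,0.01],0,0],
    [[0.04,0.054,0.01],0,0],
    [[0.04,0.054,0.01],0,0],
    [[0.04,0.054,0.01],0,0],
    [[0.04,0.054,0.01],0,0],
    [[0.03,0.04,0.007],0,0],
    [[0.03,0.04,0.007],0,0]
  ]
}}

```text
t: 10.95
eef_pos: [565.4, -126.2, 236.6]
tcp_rot: [3.142, 0.0, 0.942]
ft_force: [-1.1, -2.3, 1.9]
opening: 0.504
grip_force: 1.3
```

```bash
python3 look.py wrist w5.png 0 0 640 400 1
```

```text
t 10.95 tcp [ 565.4 -126.2  236.6] yaw [3.142 0.    0.942] tip in stand [17.1 -2.5 46.6] f [-1.1 -2.3  1.9] 0.5035512475691267
rows 144 244
[79.   5.9 61.6]
[27.4  7.3 61.6]
```

View pics/w5.png

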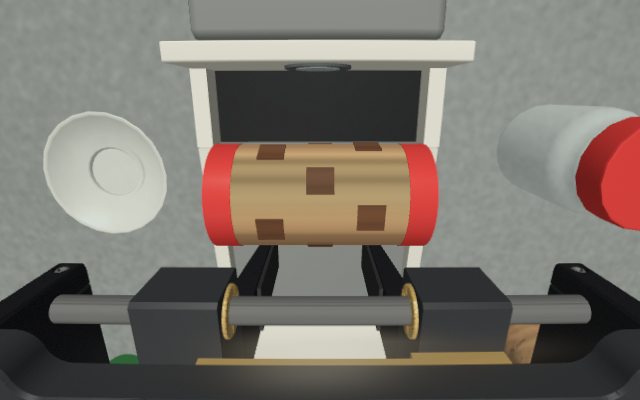

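The roller is about 22 mm short of the crest, still square and touching the fingers at rows 144–244. I'll slow down and keep the tips level.

>>> {"op": "move_arm", "data": {
  "commands": [
    [[0.02,0.027,0],0,0],
    [[0.02,0.027,0],0,0],
    [[0.02,0.027,0],0,0],
    [[0.02,0.027,0],0,0],
    [[0.02,0.027,0],0,0],
    [[0.02,0.027,0],0,0],
    [[0.02,0.027,0],0,0],
    [[0.02,0.027,0],0,0],
    [[0.02,0.027,0],0,0],
    [[0.02,0.027,0],0,0],
    [[0.02,0.027,0],0,0],
    [[0.02,0.027,0],0,0],
    [[0.02,0.027,0],0,0],
    [[0.02,0.027,0],0,0],
    [[0.02,0.027,0],0,0],
    [[0.02,0.027,0],0,0],
    [[0.02,0.027,0],0,0],
    [[0.02,0.027,0],0,0]
  ]
}}

```text
t: 12.5
eef_pos: [576.2, -111.7, 236.6]
tcp_rot: [3.142, -0.0, 0.942]
ft_force: [-1.4, -2.5, 2.3]
opening: 0.501
grip_force: 1.3
```

>>> {"op": "move_arm", "data": {
  "commands": [
    [[0.014,0.019,0],0,0],
    [[0.014,0.019,0],0,0],
    [[0.014,0.019,0],0,0],
    [[0.014,0.019,0],0,0],
    [[0.014,0.019,0],0,0],
    [[0.014,0.019,0],0,0]
  ]
}}

```text
t: 13.0
eef_pos: [578.7, -108.2, 236.5]
tcp_rot: [3.142, -0.0, 0.942]
ft_force: [-1.2, -0.4, 0.3]
opening: 0.5
grip_force: 0.1
```

```bash
python3 look.py wrist w6.png 0 0 640 400 1
```

```text
t 13.0 tcp [ 578.7 -108.2  236.5] yaw [ 3.142 -0.     0.942] tip in stand [39.4 -2.8 46.5] f [-1.2 -0.4  0.3] 0.5001173172303139
rows 0 247
[162.1   4.   61.5]
[48.1  7.  61.5]
```

>>> {"op": "move_arm", "data": {
  "commands": [
    [[0.014,0.019,0],0,0],
    [[0.014,0.019,0],0,0],
    [[0.014,0.019,0],0,0],
    [[0.014,0.019,0],0,0],
    [[0.014,0.019,0],0,0],
    [[0.014,0.019,0],0,0]
  ]
}}

```text
t: 13.55
eef_pos: [581.2, -104.8, 236.6]
tcp_rot: [3.141, -0.0, 0.942]
ft_force: [0.6, -0.4, 0.1]
opening: 0.504
grip_force: 0.0
```

```bash
python3 look.py wrist w7.png 0 0 640 400 1
```

```text
t 13.55 tcp [ 581.2 -104.8  236.6] yaw [ 3.141 -0.     0.942] tip in stand [43.6 -2.9 46.6] f [ 0.6 -0.4  0.1] 0.5043435225866977
rows 0 228
[166.2   3.9  61.6]
[62.9  6.6 61.6]
```

View pics/w7.png

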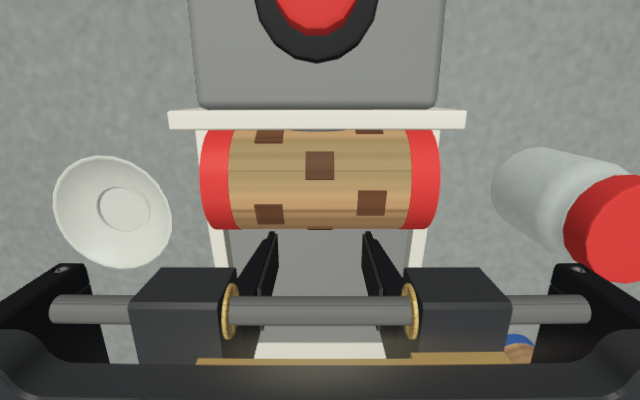

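The roller is in the seat: its front touches the stop at row 128, its rear is at x≈63, and the fingers are free of it. I'll back off, rise, close the fingers and measure the button.

>>> {"op": "move_arm", "data": {
  "commands": [
    [[-0.1,-0.135,0],0,0],
    [[-0.1,-0.135,0],0,0],
    [[0,0,0.5],0,0],
    [[0,0,0.8],0,0],
    [[0,0,0.8],0,0],
    [[0,0,0.8],0,0],
    [[0,0,0.5],0,-1],
    [[0.2,0.27,0.3],0,-1],
    [[0.2,0.27,0],0,-1],
    [[0.2,0.27,0],0,-1],
    [[0.2,0.27,0],0,-1],
    [[0.2,0.27,0],0,-1],
    [[0,0,0],0,-1],
    [[0,0,0],0,-1]
  ]
}}

```text
t: 14.77
eef_pos: [605.4, -71.9, 346.7]
tcp_rot: [-3.14, 0.001, 0.943]
ft_force: [-0.5, -0.6, 0.0]
opening: 0.023
grip_force: 0.0
```

```bash
python3 look.py wrist w8.png 0 0 640 400 1; python3 - <<'E'
from h import *
p=load("wrist2");q=np.load("q.npy")
h=cv2.cvtColor(p["image"],cv2.COLOR_RGB2HSV); m=((h[...,0]<8)|(h[...,0]>172))&(h[...,1]>150)&(h[...,2]>80)
n,l,s,c=cv2.connectedComponentsWithStats(m.astype(np.uint8))
for i in range(1,n):
    if s[i,4]>150:
        v=unproj(p,[c[i]],88)[0]; print(s[i],c[i].round(),"world",v.round(1),"stand",w([0,0,-q[2]],[[v[0]-q[0],v[1]-q[1],88]]).round(1))
E
```

```text
t 14.77 tcp [605.4 -71.9 346.7] yaw [-3.14e+00  1.00e-03  9.43e-01] tip in stand [ 84.5  -3.4 156.7] f [-0.5 -0.6  0. ] 0.02269525884066011
rows 93 222
[169.3   4.7 171.7]
[106.9   6.3 171.7]
[ 298   85   41   43 1368] [318. 106.] world [649.6  -9.   88. ] stand [[161.4  -2.8  88. ]]
[256 170  18  54 779] [264. 196.] world [577.  -38.3  88. ] stand [[95.3 39.3 88. ]]
[367 170  18  54 802] [376. 196.] world [646.3 -88.5  88. ] stand [[ 94.8 -46.3  88. ]]
[ 462  194   68   61 3167] [495. 223.] world [ 710.1 -162.4   88. ] stand [[  71.8 -141.2   88. ]]
```

View pics/w8.png

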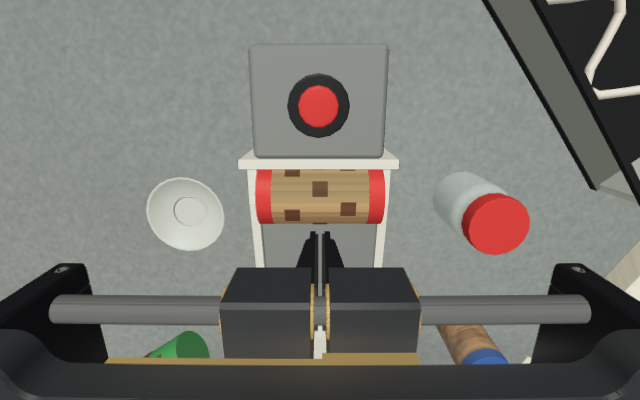

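The button is at (318,106), world (649.6, -9.0), and the roller rests in the seat against the stop. I'll move over the button and descend.

>>> {"op": "move_arm", "data": {
  "commands": [
    [[0.21,0.3,0],0,-1],
    [[0.21,0.3,0],0,-1],
    [[0.21,0.3,0],0,-1],
    [[0.21,0.3,0],0,-1],
    [[0.21,0.3,0],0,-1],
    [[0.21,0.3,0],0,-1],
    [[0.21,0.3,0],0,-1],
    [[0,0,-0.4],0,-1],
    [[0,0,-0.5],0,-1],
    [[0,0,-0.5],0,-1],
    [[0,0,-0.4],0,-1],
    [[0,0,0],0,-1],
    [[0,0,0],0,-1]
  ]
}}

```text
t: 15.9
eef_pos: [649.2, -9.7, 292.8]
tcp_rot: [-3.14, 0.001, 0.941]
ft_force: [0.1, 0.5, 0.1]
opening: 0.005
grip_force: 0.0
```

>>> {"op": "move_arm", "data": {
  "commands": [
    [[0,0,-0.05],0,-1],
    [[0,0,-0.05],0,-1],
    [[0,0,-0.05],0,-1],
    [[0,0,-0.05],0,-1],
    [[0,0,0],0,-1]
  ]
}}

```text
t: 16.32
eef_pos: [649.3, -9.6, 287.9]
tcp_rot: [3.141, -0.0, 0.942]
ft_force: [0.2, 0.1, 2.3]
opening: 0.007
grip_force: 1.4
```

>>> {"op": "move_arm", "data": {
  "commands": [
    [[0,0,-0.03],0,-1],
    [[0,0,-0.03],0,-1],
    [[0,0,0],0,-1]
  ]
}}

```text
t: 16.57
eef_pos: [649.4, -9.6, 286.0]
tcp_rot: [3.141, -0.0, 0.942]
ft_force: [1.5, -1.2, 4.1]
opening: 0.005
grip_force: 1.9
```

>>> {"op": "move_arm", "data": {
  "commands": [
    [[0,0,-0.03],0,-1],
    [[0,0,-0.03],0,-1],
    [[0,0,0],0,-1]
  ]
}}

```text
t: 16.82
eef_pos: [649.4, -9.5, 284.4]
tcp_rot: [3.141, -0.0, 0.942]
ft_force: [1.1, -0.2, 5.7]
opening: 0.004
grip_force: 3.0
```

>>> {"op": "move_arm", "data": {
  "commands": [
    [[0,0,-0.03],0,-1],
    [[0,0,-0.03],0,-1],
    [[0,0,0],0,-1]
  ]
}}

```text
t: 17.07
eef_pos: [649.3, -9.6, 284.1]
tcp_rot: [3.14, -0.001, 0.942]
ft_force: [-3.7, -0.6, 20.0]
opening: 0.0
grip_force: 9.9
```

The force jumped to 20 N, so the button has bottomed out. I'll release it and rise.

>>> {"op": "move_arm", "data": {
  "commands": [
    [[0,0,0],0,-1],
    [[0,0,0],0,-1],
    [[0,0,0.1],0,-1],
    [[0,0,0.2],0,-1],
    [[0,0,0.4],0,-1],
    [[0,0,0.8],0,-1],
    [[0,0,0.8],0,-1],
    [[0,0,0.5],0,-1],
    [[-0.4,-0.5,0.2],0,-1],
    [[-0.4,-0.5,0],0,-1],
    [[-0.4,-0.5,0],0,-1],
    [[-0.2,-0.3,0],0,-1],
    [[0,0,0],0,-1],
    [[0,0,0],0,-1]
  ]
}}

```text
t: 18.23
eef_pos: [607.4, -63.6, 372.4]
tcp_rot: [-3.142, -0.0, 0.941]
ft_force: [-0.3, 0.4, 0.4]
opening: 0.003
grip_force: 0.0
```

```bash
python3 look.py wrist w9.png 0 0 640 400 1
```

```text
t 18.23 tcp [607.4 -63.6 372.4] yaw [-3.142 -0.     0.941] tip in stand [ 92.4  -0.2 182.4] f [-0.3  0.4  0.4] 0.0029018440377570694
rows 173 220
[140.3   8.5 197.4]
[116.    9.2 197.4]
```

View pics/w9.png

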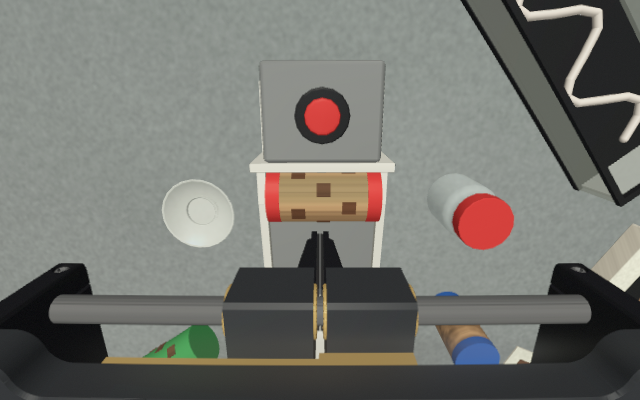

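The roller is still in the seat at (323,196), the button at (322,116) is up, and the arm is clear of everything. I'll hand the job in.

```bash
python3 -c "
from cell import env
print(env.job_done())"
```

```text
the job is handed in; nothing more can be done
None
```

I pushed the tan cylinder up the ramp into the seat against the stop, then pressed the red button fully down (force rose to 20 N at the bottom) and released it, and handed the job in at about 18 s; no verdict was returned.

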